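# Shim the loose foot of the inverted microscope

### The arm

A 6-joint arm with a two-finger parallel gripper is mounted at the origin on the work surface. World frame = base frame: x ahead of the robot, y to its left, z up, the work surface at z = 0. Lengths are in mm, angles in rad, forces in N, time in s.
With the tool pointing down it reaches from about 400 to 925 mm from the base axis. Payload 12.5 kg.
Tool frame: the origin (TCP) lies at the centre of the arm's flange, where the gripper is bolted on; the fingertips stand 190 mm ahead of it and the grasp point (between the pads) lies 171 mm ahead of it; z points along the fingers, y is the line along which they close (so a half turn about z gives the same grasp; the last joint's range is limited). The gripper opens to 95 mm and grips with 3 to 60 N. Pads are 20 mm wide; open, the fingers measure 119 mm over their backs; the gripper's body (75 mm by 180 mm) begins 59 mm behind the grasp point.
Start: joints at [-1.314, 0.491, 1.559, -0, 1.092, -0.106], TCP at [221.827, -584.309, 404.761] pointing down, gripper open.
Joint ranges: [-3.1, 3.1], [-0.84, 2.19], [0.05, 2.79], [-1.13, 4.28], [0.06, 2.93], [-2.69, 2.69]. Speed limits (rad/s): [2.22, 2.22, 2.79, 3.14, 3.14, 3.14].

### API

Orientations are given as [roll, pitch, yaw] about the fixed x, y, z axes, in that order (R = Rz(yaw) Ry(pitch) Rx(roll)).
In Python, from cell import env, read_camera, search_frame, cut_out gives the robot as it stands. The module is installed in compiled form; this text tells all that it offers.
- The arm moves only by the tool move_arm, never from a script. Its argument "commands" is a list of rows, each a list of 3 entries, a list of its own where there are three numbers: the shift along the world's x, y, z normalised to -1 to 1, where 1 is 0.03 m, then the turn about the world's z normalised to -1 to 1, where 1 is 0.08 rad, then the opening, from -1 (shut) to 1 (fully open), so that 0 is half open. A call has 1 to 20 rows; each row shifts and turns the commanded pose from where the row before left it; what a row does not reach is not made up. A row lasts 1/12 s, in which the tool goes at most 41.7 mm and 7.16 degrees, less where a joint would pass 70% of its speed; a pose out of reach is approached as far as the arm can. A call with a number of a shift or a turn outside -1 to 1 is refused whole. A call with a gripper value outside its range is refused whole. The fingers move at their own pace and stop on an object; the grip force is fixed at half the most. Time passes only in rows, so rows that do not move let the fingers close. It gives the time, the measured TCP pose, the force, the opening and the grip force at its end, in the units of the state.
- env.state(): the state, without advancing time (a new reading comes with each control period).
- read_camera(name): name is "side" or "top"; returns a dict with "image" (480x640x3 uint8, red, green, blue), "fx", "fy", "cx", "cy" (pixels), "rvec" (rotation vector, rad) and "tvec" (3), from world to camera coordinates, as OpenCV has them. Camera axes: x right, y down, z forward; pixel columns grow to the right and rows downward; lengths in mm; the calibration is good to about 2 mm. A picture is of the moment at which its call begins. There is no depth.
- env.job_done(): hands the job in; it is judged then, once.
Trained networks look in a picture, given as the dict that the camera call returned (one of the last four; its "shot" number tells which), for a name from the list of things; names that differ only in an ending like _2 or _b are one class to them, and where a whole thing is asked for, a point or a joint stands for the part that bears it (a point fixed in the world has none). Each returns a list of dicts, best first, with "confidence" (0 to 1); they miss things now and then, are a little off and sometimes report something else, mostly with a low value. They report only what shows in the picture. A call takes as long as a camera call. They do not tell look-alikes from the thing itself.
- search_frame(thing, picture): "at" ([column, row] in pixels, amid what is visible of it).
- cut_out(thing, picture): "region" (480x640 bool, what is visible of it) and "at" ([column, row] in pixels, amid what is visible of it).
The state is a dict: "t": time; "joints": joint angles; "qvel": joint speeds; "tau": joint torques, N m; "eef_pos": TCP position; "tcp_rot": TCP orientation; "ft_force": force on the tool from outside, world axes, zero at the start; "moment": the same for the moment, N m; "opening": opening from 0.0 (shut) to 1.0 (fully open); "grip_force": force on a finger pad.
Only numpy, scipy, OpenCV 4.12 (cv2) and the standard library are available. Lean on these libraries where they do the work, as an engineer would, in place of code of your own. Each camera call takes 0.05 s, during which the arm holds its last target. There are 200 camera calls.

### The job

One foot of the inverted microscope, the one under its blue side camera, hangs free above its rubber pad. Find by feel the spacer blade that slides under it with a light drag, neither loose nor forced, and leave that blade lying flat on the pad with the foot standing on its full thickness. Put any blade that does not fit back flat on the green mat, do not bump the microscope, and leave the other things alone.

Things in the scene. Friction and masses are not known exactly. Their poses are not given: they have to be found in the camera images.
- microscope: White inverted microscope, fixed, 0.6 m tall. Origin: on the bench under the middle of its base; x from eyepieces to column, +y the side with the blue camera and the room to work, z up. The black stage plate is 225 mm up and out to y 113 mm. Three feet stand; the fourth is the loose one.
- camera_edge (a point): Middle of the lower outer edge of the blue camera, 140 mm above the bench, 55 mm further out (microscope +y) than the loose foot's axis. The camera (68 mm along x, 71 deep, 64 high) overhangs the loose foot, so a gripper holding a blade in the gap must lean outwards, 30 to 45 degrees.
- ear_edge (a point): Lower outer edge of the base's ear over the loose foot, 30 mm above the bench, 18 mm out from the foot's axis. A blade's grip comes up against it when the foot's axis is at x = -17 mm of the blade; no need to go so far.
- loose_foot: Rubber foot, 22 mm across, at (-100, 100) mm of the microscope. Origin: centre of its flat underside, 18.2 mm above the bench; axes as the microscope's. Springy: gives upwards 1 mm per 4 N. It hangs 3.2, 5.7 or 8.2 mm (not reported) above a fixed black pad 15, 12.5 or 10 mm thick, which reaches 85 mm out (+y) from the foot's axis, 35 mm in, 55 mm to either side.
- gap (a point): The same point of the foot's underside: where the blade goes, nose first, flat along the pad, towards the microscope's -y. The right blade, 0.8 mm thicker than the gap, lifts the foot a little, drags 2 to 8 N and is borne down on by 3 N or more. A thinner one slides in with hardly any force. A thicker one jams at 10 N or more on its slope; forced on, it lifts the foot over 2.5 mm, too far.
- blade_green: Loose aluminium spacer blade 4 mm thick, 125 x 30 mm, 50 to 100 g, green grip. Origin: on its underside, mid-width; x to the nose, z up. Full thickness x -70 to 33 mm, then its top slopes to 1.5 mm at the nose tip, x 55. The grip, x -65 to -35 mm, 14 mm across y, stands 40 mm above the blade's top. Starts on the mat, nose roughly to the robot's right (-y).
- blade_yellow: Loose aluminium spacer blade 6.5 mm thick, 125 x 30 mm, 50 to 100 g, yellow grip. Origin: on its underside, mid-width; x to the nose, z up. Full thickness x -70 to 33 mm, then its top slopes to 1.5 mm at the nose tip, x 55. The grip, x -65 to -35 mm, 14 mm across y, stands 40 mm above the blade's top. Starts on the mat, nose roughly to the robot's right (-y).
- blade_red: Loose aluminium spacer blade 9 mm thick, 125 x 30 mm, 50 to 100 g, red grip. Origin: on its underside, mid-width; x to the nose, z up. Full thickness x -70 to 33 mm, then its top slopes to 1.5 mm at the nose tip, x 55. The grip, x -65 to -35 mm, 14 mm across y, stands 40 mm above the blade's top. Starts on the mat, nose roughly to the robot's right (-y).
- mat: Flat green mat fixed on the bench, 320 x 200 x 3 mm, where the blades lie some 90 mm apart in any order. Origin: middle of its underside; x along its 320 mm side, z up. Blades that do not fit go back on it, flat.
- oil_bottle: Bystander: small amber bottle, 32 mm across, 75 mm tall. Origin: centre of its underside.
- objective: Bystander: steel microscope objective standing on the bench, 34 mm across, 46 mm tall. Origin: centre of its underside.
- tip_box: Bystander: blue pipette tip box with a pale lid, 85 x 120 x 67 mm. Origin: centre of its underside.
There are look-alikes about, which are no part of the job. What is shaped like the blade_yellow but pink or purple is not meant.

How it is judged (in metres and radians):
At the end, for the whole second after the job is handed in: One blade lies flat (3 deg) and still under the loose foot, foot centre at x -20 to 23 mm, y within 10 mm, in the blade's frame, pressed by over 1 N, the foot raised under 2 mm; the other two lie flat (7 deg) and still on the mat, origins within its outline; nothing held (((x of loose_foot in the frame of blade_green between -0.02 and 0.023 m and y of loose_foot in the frame of blade_green between -0.01 and 0.01 m and contact force between blade_green and loose_foot above 1 N and angle between blade_green's own z axis and vertical below 0.05 rad and linear speed of each of blade_green, blade_yellow, blade_red below 0.01 m/s and x of blade_yellow in the frame of mat between -0.16 and 0.16 m and y of blade_yellow in the frame of mat between -0.1 and 0.1 m and z of each of blade_yellow, blade_red in the frame of mat below 0.012 m and angle between each of blade_yellow, blade_red's own z axis and vertical below 0.12 rad and x of blade_red in the frame of mat between -0.16 and 0.16 m and y of blade_red in the frame of mat between -0.1 and 0.1 m) or (x of loose_foot in the frame of blade_yellow between -0.02 and 0.023 m and y of loose_foot in the frame of blade_yellow between -0.01 and 0.01 m and contact force between blade_yellow and loose_foot above 1 N and angle between blade_yellow's own z axis and vertical below 0.05 rad and linear speed of each of blade_yellow, blade_green, blade_red below 0.01 m/s and x of blade_green in the frame of mat between -0.16 and 0.16 m and y of blade_green in the frame of mat between -0.1 and 0.1 m and z of each of blade_green, blade_red in the frame of mat below 0.012 m and angle between each of blade_green, blade_red's own z axis and vertical below 0.12 rad and x of blade_red in the frame of mat between -0.16 and 0.16 m and y of blade_red in the frame of mat between -0.1 and 0.1 m) or (x of loose_foot in the frame of blade_red between -0.02 and 0.023 m and y of loose_foot in the frame of blade_red between -0.01 and 0.01 m and contact force between blade_red and loose_foot above 1 N and angle between blade_red's own z axis and vertical below 0.05 rad and linear speed of each of blade_red, blade_green, blade_yellow below 0.01 m/s and x of blade_green in the frame of mat between -0.16 and 0.16 m and y of blade_green in the frame of mat between -0.1 and 0.1 m and z of each of blade_green, blade_yellow in the frame of mat below 0.012 m and angle between each of blade_green, blade_yellow's own z axis and vertical below 0.12 rad and x of blade_yellow in the frame of mat between -0.16 and 0.16 m and y of blade_yellow in the frame of mat between -0.1 and 0.1 m)) and distance of loose_foot from where it was at the start of the episode below 0.002 m); the robot touches nothing.
It fails at once if a blade forced in: the loose foot driven up by more than 2.5 mm (distance of loose_foot from where it was at the start of the episode above 0.0025 m).
It fails at once if the microscope bumped by the arm or gripper with more than 15 N (contact force between microscope and the arm above 15 N or contact force between microscope and the fingers above 15 N).
It fails at once if the oil bottle, objective or tip box shifted by more than 40 mm (distance of any of oil_bottle, objective, tip_box from where it was at the start of the episode above 0.04 m).
It also fails if it takes over 72 s, if anything falls off the work surface, if the arm or the gripper's body presses on something with over 40 N, if the wrist force passes 120 N, or if a joint passes its speed limit or range.

## Working session

There is one attempt and no reset: what is moved stays moved. The work goes in short steps, Python scripts to look and compute and a tool call to move; the robot and the scene stay as the last step left them, time stands still between calls to the robot, and variables do not carry over. Pictures are saved under pics/ and viewed, at most 10 in all, crops included, and the job is handed in when it is done.

Besides the shell and the picture viewer there is one more tool, called after "Emit:" as name([rows], argument=value, ...), one row to a line, values as JSON. move_arm: Moves the arm, as the interface text tells. Its arguments: {"type":"object","properties":{"commands":{"type":"array","items":{"type":"array"}}},"required":["commands"]}

```bash
mkdir -p pics; cat > h.py <<'E'
import numpy as np, cv2
from cell import env, read_camera, search_frame, cut_out
def cam(p):
    R=cv2.Rodrigues(np.array(p["rvec"],float))[0]; t=np.array(p["tvec"],float).ravel()
    return R,t
def ray(p,uv):
    R,t=cam(p); d=R.T@np.array([(uv[0]-p["cx"])/p["fx"],(uv[1]-p["cy"])/p["fy"],1.]); return -R.T@t,d
def atz(p,uv,z):
    o,d=ray(p,uv); return o+d*(z-o[2])/d[2]
def proj(p,X):
    R,t=cam(p); c=R@np.array(X,float)+t; return np.array([p["fx"]*c[0]/c[2]+p["cx"],p["fy"]*c[1]/c[2]+p["cy"]])
def tri(ps,uvs):
    A=np.zeros((3,3));b=np.zeros(3)
    for p,u in zip(ps,uvs):
        o,d=ray(p,u);d/=np.linalg.norm(d);M=np.eye(3)-np.outer(d,d);A+=M;b+=M@o
    return np.linalg.solve(A,b)
def save(p,name): cv2.imwrite("pics/"+name,p["image"][:,:,::-1])
E
python3 - <<'E'
from h import *
T=read_camera("top");S=read_camera("side");save(T,"t0.png");save(S,"s0.png")
for n,p in(("T",T),("S",S)):
    print(n,np.round(ray(p,(320,240))[0]),np.round(ray(p,(320,240))[1],2),p["fx"])
for th in "microscope camera_edge ear_edge loose_foot gap blade_green blade_yellow blade_red mat oil_bottle objective tip_box".split():
    print(th,[[(np.round(r["at"]).tolist(),round(r["confidence"],2)) for r in search_frame(th,p)[:3]] for p in(T,S)])
print(env.state()["t"])
E
```

```text
T [ 412.   73. 1443.] [ 0.08  0.02 -1.  ] 511.50056833650746
S [ 216. 1192.  782.] [ 0.24 -0.82 -0.51] 564.9942041044308
microscope [[([467.0, 175.0], 0.84)], [([308.0, 140.0], 0.71)]]
camera_edge [[([466.0, 174.0], 0.83)], [([310.0, 144.0], 0.8)]]
ear_edge [[([465.0, 177.0], 0.93)], [([309.0, 146.0], 0.63)]]
loose_foot [[([374.0, 162.0], 0.35), ([469.0, 175.0], 0.17)], [([251.0, 236.0], 0.39)]]
gap [[([291.0, 255.0], 0.57), ([469.0, 175.0], 0.22)], []]
blade_green [[([287.0, 225.0], 0.7)], [([285.0, 295.0], 0.75)]]
blade_yellow [[([209.0, 267.0], 0.94), ([289.0, 286.0], 0.89), ([200.0, 340.0], 0.77)], [([366.0, 306.0], 0.95), ([310.0, 365.0], 0.88), ([413.0, 405.0], 0.85)]]
blade_red [[([291.0, 256.0], 0.9)], [([331.0, 301.0], 0.96), ([218.0, 255.0], 0.55)]]
mat [[([291.0, 263.0], 0.95)], [([322.0, 306.0], 0.57)]]
oil_bottle [[([374.0, 163.0], 0.29)], [([253.0, 236.0], 0.83)]]
objective [[([372.0, 161.0], 0.51)], [([261.0, 226.0], 0.48)]]
tip_box [[([316.0, 148.0], 0.62)], [([219.0, 250.0], 0.92)]]
1.3
```

View pics/t0.png

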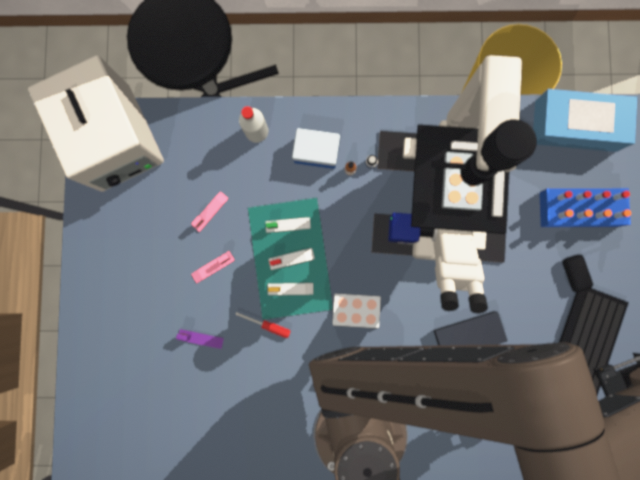

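View pics/s0.png

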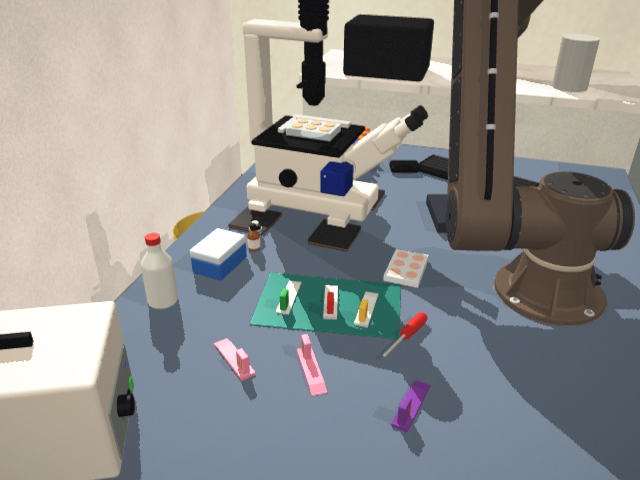

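Top view: blades on mat with grips left: green (289,225), red (291,259), yellow (290,289). Look-alikes are pink (210,211), pink (213,266) and purple (200,339), all off the mat. The blue camera is at (404,228) and the loose foot's pad at (390,234), which the side view shows at (335,234). The three on the mat fit the description, by colour and by lying on the mat; I'll confirm in an enlarged crop.

```bash
python3 - <<'E'
from h import *
T=read_camera("top");S=read_camera("side")
a=cv2.resize(T["image"][195:305,240:320],None,fx=4,fy=4,interpolation=cv2.INTER_CUBIC)
b=cv2.resize(T["image"][205:265,365:445],None,fx=5,fy=5,interpolation=cv2.INTER_CUBIC)
c=cv2.resize(S["image"][180:260,290:385],None,fx=4.2,fy=4.2,interpolation=cv2.INTER_CUBIC)[:300,:400]
W=np.zeros((600,800,3),np.uint8);W[:440,:320]=a;W[:300,400:]=b;W[300:,400:]=c
cv2.imwrite("pics/crop.png",W[:,:,::-1])
for n,p,z in(("T",T,3),):
  m=max(cut_out("mat",p),key=lambda r:r["confidence"])["region"]
  r=cv2.minAreaRect(np.argwhere(m)[:,::-1].astype(np.float32)); 
  print("mat",[np.round(atz(p,q,3)[:2]).tolist() for q in cv2.boxPoints(r)])
hsv=cv2.cvtColor(T["image"],cv2.COLOR_RGB2HSV)
for th,h in(("blade_green",4),("blade_yellow",6.5),("blade_red",9)):
  for r in cut_out(th,T):
    if not 255<r["at"][0]<325: continue
    m=r["region"]; pts=np.argwhere(m)[:,::-1].astype(np.float32)
    rr=cv2.minAreaRect(pts); g=m&(hsv[...,1]>110)&(hsv[...,2]>80); gp=np.argwhere(g)[:,::-1]
    print(th,r["confidence"],m.sum(),"box",[np.round(atz(T,q,3+h)[:2]).tolist() for q in cv2.boxPoints(rr)],"grip n",len(gp),np.round(atz(T,gp.mean(0),3+h+40)),np.round(gp.mean(0),1))
for n,p in(("T",T),("S",S)):
  hs=cv2.cvtColor(p["image"],cv2.COLOR_RGB2HSV)
  m=(hs[...,0]>112)&(hs[...,0]<130)&(hs[...,1]>150)
  k,l,s,c=cv2.connectedComponentsWithStats(m.astype(np.uint8))
  print(n,[(s[i].tolist()) for i in range(1,k) if s[i][4]>60])
E
```

```text
Traceback (most recent call last):
ValueError: could not broadcast input array from shape (300,399,3) into shape (300,400,3)
```

```bash
python3 - <<'E'
from h import *
T=read_camera("top");S=read_camera("side")
R=lambda im,w,h:cv2.resize(im,(w,h),interpolation=cv2.INTER_CUBIC)
W=np.zeros((600,800,3),np.uint8);W[:440,:320]=R(T["image"][195:305,240:320],320,440);W[:300,400:]=R(T["image"][205:265,365:445],400,300);W[300:,400:]=R(S["image"][185:260,285:385],400,300)
cv2.imwrite("pics/crop.png",W[:,:,::-1])
m=max(cut_out("mat",T),key=lambda r:r["confidence"])["region"]
r=cv2.minAreaRect(np.argwhere(m)[:,::-1].astype(np.float32)); 
print("mat",[np.round(atz(T,q,3)[:2]).tolist() for q in cv2.boxPoints(r)])
hsv=cv2.cvtColor(T["image"],cv2.COLOR_RGB2HSV)
for th,h in(("blade_green",4),("blade_yellow",6.5),("blade_red",9)):
  for r in cut_out(th,T):
    if not 255<r["at"][0]<325: continue
    m=r["region"]; pts=np.argwhere(m)[:,::-1].astype(np.float32)
    rr=cv2.minAreaRect(pts); g=m&(hsv[...,1]>110)&(hsv[...,2]>80); gp=np.argwhere(g)[:,::-1]
    print(th,r["confidence"],m.sum(),"box",[np.round(atz(T,q,3+h)[:2]).tolist() for q in cv2.boxPoints(rr)],"grip n",len(gp),np.round(atz(T,gp.mean(0),3+h+40)),np.round(gp.mean(0),1))
for n,p in(("T",T),("S",S)):
  hs=cv2.cvtColor(p["image"],cv2.COLOR_RGB2HSV)
  m=(hs[...,0]>112)&(hs[...,0]<130)&(hs[...,1]>150)
  k,l,s,c=cv2.connectedComponentsWithStats(m.astype(np.uint8))
  print(n,[(s[i].tolist()) for i in range(1,k) if s[i][4]>60])
E
```

```text
mat [[631.0, 317.0], [657.0, 115.0], [338.0, 73.0], [312.0, 270.0]]
blade_green 0.76 472 box [[588.0, 264.0], [599.0, 140.0], [566.0, 137.0], [555.0, 261.0]] grip n 40 [571. 242.  47.] [271.1 225. ]
blade_yellow 0.7 489 box [[385.0, 254.0], [412.0, 254.0], [412.0, 131.0], [384.0, 131.0]] grip n 49 [396. 234.  50.] [273.3 289.1]
blade_red 0.85 506 box [[482.0, 255.0], [511.0, 130.0], [480.0, 123.0], [451.0, 247.0]] grip n 47 [470. 229.  52.] [275.2 261.7]
T [[389, 213, 31, 29, 655]]
S [[321, 162, 31, 34, 881]]
```

View pics/crop.png

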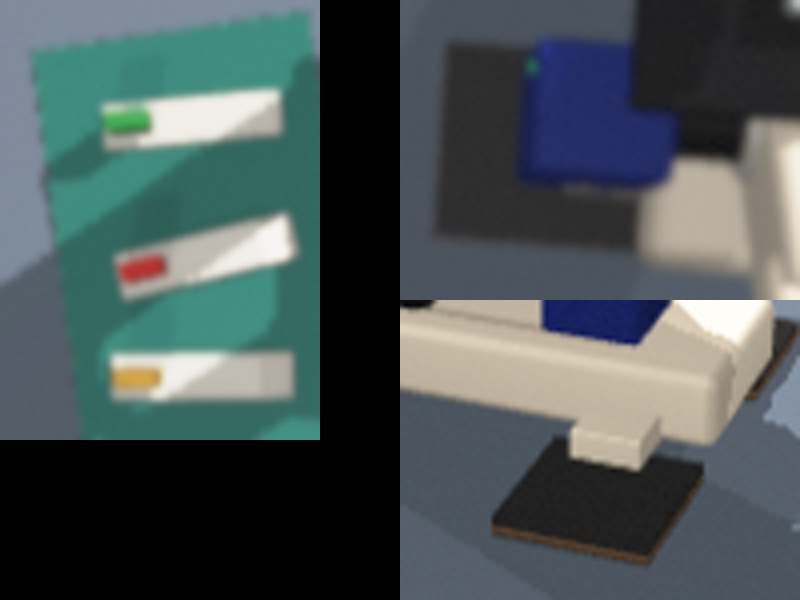

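The crop confirms the three blades on the mat. The grips, left of the white blades, are green (126,121), red (143,268) and yellow (136,378). In the side part of the crop, the pad's top corners are at (493,520), (650,556), (703,467) and (555,440).

```bash
python3 - <<'E'
from h import *
T=read_camera("top");S=read_camera("side")
c=lambda x,y:(285+(x-400)/4,185+(y-300)/4)
nl,nr,fr,fl=c(493,520),c(650,556),c(703,467),c(555,440)
tl=(365+47/5,205+43/5);bl=(365+37/5,205+237/5);br=(365+238/5,205+250/5)
for z in(10,15):
  P=[atz(S,q,z)[:2] for q in(nl,nr,fr,fl)];Q=[atz(T,q,z)[:2] for q in(tl,bl)]
  print(z,"S",np.round(P,1).tolist(),"T",np.round(Q,1).tolist())
  d=P[0]-P[1];print(np.linalg.norm(d),np.degrees(np.arctan2(d[1],d[0])));d=Q[0]-Q[1];print(np.linalg.norm(d),np.degrees(np.arctan2(d[1],d[0])))
# camera box lower/top via tri of outer upper corners
cl=(365+122/5,205+180/5);ct=(365+137/5,205+40/5)
for z in(140,204): print(z,np.round([atz(T,cl,z),atz(T,ct,z)],1).tolist())
print(env.state()["t"],env.state()["tcp_rot"])
E
```

```text
10 S [[608.8, -44.3], [497.4, -30.7], [490.9, -156.2], [600.2, -163.2]] T [[607.0, -44.9], [497.5, -38.3]]
112.23916257174854 -6.9357787634859545
109.71346293760249 -3.464260172272171
15 S [[606.3, -36.3], [495.6, -22.8], [489.1, -147.5], [597.7, -154.4]] T [[606.3, -44.5], [497.2, -37.9]]
111.51241237583741 -6.935778763485861
109.33054145976467 -3.464260172272173
140 [[518.8, -71.7, 140.0], [590.7, -80.2, 140.0]]
204 [[513.5, -64.5, 204.0], [581.9, -72.7, 204.0]]
1.8 [3.14143149e+00 9.38160615e-06 3.62839172e-01]
```

```bash
python3 - <<'E'
from h import *
T=read_camera("top");S=read_camera("side")
X=tri([T,S],[(449,302),(413,118)]);print("eyepiece",np.round(X),proj(T,X),proj(S,X))
for z in(10,15):
  a=atz(T,(380.5,131.5),z);b=atz(T,(365+37/5,205+237/5),z);d=a-b;print(np.round(a),np.round(b),np.degrees(np.arctan2(-d[1],d[0])))
for uv in((327.5,224.5),(345,227)): print("ear",np.round(atz(S,uv,30),1))
E
```

```text
eyepiece [ 374. -177.  328.] [448.75801482 300.63134672] [414.20707604 117.98951474]
[844. -65.  10.] [497. -38.  10.] 4.343058086558179
[842. -64.  15.] [497. -38.  15.] 4.343058086558181
ear [ 573.4 -106.6   30. ]
ear [ 524.3 -107.3   30. ]
```

Emit:
move_arm([
  [[0,0,1],1,0],
  [[0,0,1],1,0],
  [[0,0,1],1,0],
  [[0,0,1],1,0],
  [[0,0,1],1,0],
  [[0,0,1],1,0],
  [[1,1,0],1,0],
  [[1,1,0],1,0],
  [[1,1,0],1,0],
  [[1,1,0],1,0],
  [[1,1,0],1,0],
  [[1,1,0],1,0],
  [[0,1,0],1,0],
  [[0,1,0],1,0],
  [[0,1,0],1,0],
  [[0,1,0],1,0],
  [[0,1,0],1,0],
  [[0,1,0],1,0],
  [[0,1,0],0,0],
  [[0,1,0],0,0],
])

```text
t: 3.57
eef_pos: [398.2, -166.1, 584.9]
tcp_rot: [3.141, 0.0, 1.803]
ft_force: [1.2, 0.1, -0.5]
opening: 0.501
grip_force: 0.0
```

Emit:
move_arm([
  [[0,1,0],0,0],
  [[0,1,0],0,0],
  [[0,1,0],0,0],
  [[0,1,0],0,0],
  [[0,1,0],0,0],
  [[0,1,0],0,0],
  [[0.33,1,-1],0,0],
  [[0.33,1,-1],0,0],
  [[0.33,1,-1],0,0],
  [[0.33,1,-1],0,0],
  [[0.33,1,-1],0,0],
  [[0.33,1,-1],0,0],
  [[0.33,1,-1],0,0],
  [[0,0.4,-1],0,0],
  [[0,0,-1],0,0],
  [[0,0,-0.5],0,0],
  [[0,0,0],0,0],
])

```text
t: 4.98
eef_pos: [464.4, 225.5, 305.9]
tcp_rot: [-3.136, 0.001, 1.803]
ft_force: [0.1, 1.2, -0.2]
opening: 0.499
grip_force: 0.0
```

```bash
python3 - <<'E'
from h import *
s=env.state();print(s["t"],s["eef_pos"],s["tcp_rot"],s["ft_force"])
S=read_camera("side");T=read_camera("top")
R=lambda im,w,h:cv2.resize(im,(w,h),interpolation=cv2.INTER_CUBIC)
W=np.concatenate([R(S["image"][220:360,240:420],400,311),R(T["image"][180:320,210:390],400,311)],1)
cv2.imwrite("pics/g1.png",W[:,:,::-1])
e=s["eef_pos"];print(proj(S,[e[0],e[1],e[2]-190]),proj(T,[e[0],e[1],e[2]-190]))
E
```

```text
4.9833 [464.42922159 225.48009961 305.90584896] [-3.13624398e+00  5.40839777e-04  1.80343315e+00] [ 0.1277505   1.23646754 -0.1797493 ]
[334.78616998 269.56589586] [273.98379758 262.8550276 ]
```

View pics/g1.png

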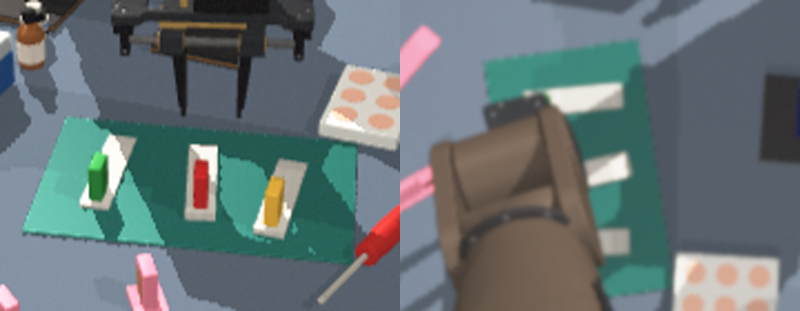

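Emit:
move_arm([
  [[0.05,0.12,-0.6],0,0],
  [[0.05,0.12,-0.6],0,0],
  [[0.05,0.11,-0.6],0,0],
  [[0,0,-0.6],0,0],
  [[0,0,-0.6],0,0],
  [[0,0,-0.27],0,0],
  [[0,0,0],0,0],
  [[0,0,0],0,-1],
  [[0,0,0],0,-1],
  [[0,0,0],0,-1],
  [[0,0,0],0,-1],
  [[0,0,0],0,-1],
  [[0,0,0],0,-1],
])

```text
t: 6.17
eef_pos: [469.4, 235.8, 211.2]
tcp_rot: [3.141, -0.0, 1.803]
ft_force: [-0.9, 0.6, 6.3]
opening: 0.146
grip_force: 30.0
```

Emit:
move_arm([
  [[0,0,0.5],0,-1],
  [[0,0,0.5],0,-1],
  [[0,0,0.5],0,-1],
  [[0,0,0.5],0,-1],
  [[0.3,-0.77,0],-0.77,-1],
  [[0.3,-0.77,0],-0.77,-1],
  [[0.3,-0.77,0],-0.77,-1],
  [[0.3,-0.77,0],-0.77,-1],
  [[0.3,-0.77,0],-0.77,-1],
  [[0.3,-0.77,0],0,-1],
  [[0.3,-0.77,0],0,-1],
  [[0.3,-0.77,0],0,-1],
  [[0.3,-0.77,0],0,-1],
  [[0.2,-0.7,0],0,-1],
  [[0,0,0],0,-1],
  [[0,0,0],0,-1],
])

```text
t: 7.5
eef_pos: [556.4, 6.1, 270.7]
tcp_rot: [-3.141, -0.0, 1.493]
ft_force: [0.9, 0.1, -0.9]
opening: 0.145
grip_force: 30.0
```

```bash
python3 - <<'E'
from h import *
s=env.state();print(s["t"],s["eef_pos"],s["tcp_rot"],s["ft_force"])
S=read_camera("side");T=read_camera("top")
R=lambda im,w,h:cv2.resize(im,(w,h),interpolation=cv2.INTER_CUBIC)
W=np.concatenate([R(S["image"][160:280,260:420],400,300),R(T["image"][170:290,310:470],400,300)],1)
cv2.imwrite("pics/g2.png",W[:,:,::-1])
e=s["eef_pos"];a=s["tcp_rot"][2]-np.pi
for q in(-70,55): print(q,proj(S,[e[0]+(q+56)*np.cos(a),e[1]+(q+56)*np.sin(a),e[2]-208]))
E
```

```text
7.5 [556.3945812    6.10033205 270.66573106] [-3.14129340e+00 -3.86414361e-05  1.49285376e+00] [ 0.86542416  0.13967953 -0.88214983]
-70 [319.99848356 237.58867481]
55 [336.63509775 215.60851757]
```

View pics/g2.png

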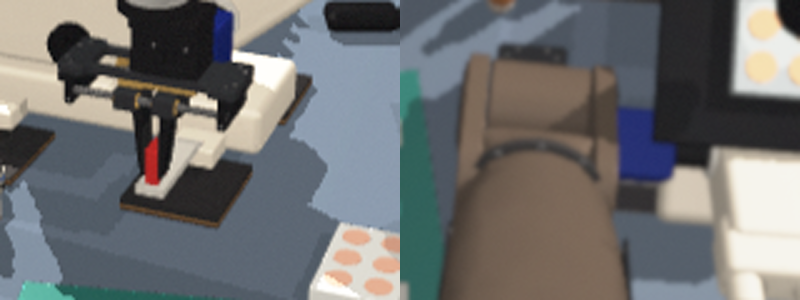

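Emit:
move_arm([
  [[0.02,0.27,0],0,-1],
  [[0,0,-0.5],0,-1],
  [[0,0,-0.5],0,-1],
  [[0,0,-0.45],0,-1],
  [[0,0,0],0,-1],
  [[0,0,0],0,-1],
])

```text
t: 8.1
eef_pos: [556.8, 16.1, 227.1]
tcp_rot: [-3.14, -0.0, 1.496]
ft_force: [0.2, 0.2, -0.5]
opening: 0.144
grip_force: 30.0
```

Emit:
move_arm([
  [[0,0,-0.08],0,-1],
  [[0,0,-0.05],0,-1],
  [[0,0,0],0,-1],
  [[0,0,0],0,-1],
])

```text
t: 8.43
eef_pos: [557.0, 15.1, 223.8]
tcp_rot: [3.141, 0.0, 1.495]
ft_force: [0.4, 0.2, -0.3]
opening: 0.144
grip_force: 30.0
```

Emit:
move_arm([
  [[0,0,-0.04],0,-1],
  [[0,0,-0.04],0,-1],
  [[0,0,0],0,-1],
])

```text
t: 8.68
eef_pos: [557.2, 15.2, 221.8]
tcp_rot: [3.14, -0.0, 1.495]
ft_force: [0.1, 4.4, 6.5]
opening: 0.147
grip_force: 30.0
```

Emit:
move_arm([
  [[0,0,-0.04],0,-1],
  [[0,0,-0.03],0,-1],
  [[0,0,0],0,-1],
])

```text
t: 8.93
eef_pos: [557.2, 15.4, 219.8]
tcp_rot: [3.14, -0.0, 1.495]
ft_force: [-0.3, 5.5, 8.1]
opening: 0.142
grip_force: 30.0
```

Emit:
move_arm([
  [[0,0,-0.03],0,-1],
  [[0,0,-0.03],0,-1],
  [[0,0,0],0,-1],
])

```text
t: 9.18
eef_pos: [557.2, 15.5, 218.2]
tcp_rot: [3.139, -0.001, 1.495]
ft_force: [-1.2, 6.1, 10.3]
opening: 0.145
grip_force: 30.0
```

```bash
python3 - <<'E'
from h import *
s=env.state();print(s["t"],s["eef_pos"],s["ft_force"],s["moment"])
S=read_camera("side")
W=cv2.resize(S["image"][190:260,290:380],(771,600),interpolation=cv2.INTER_CUBIC)
cv2.imwrite("pics/g3.png",W[:,:,::-1])
E
```

```text
9.1833 [557.2395235   15.50460339 218.15405582] [-1.1692356   6.13216595 10.27315813] [ 0.84383634  0.0713047  -0.0436255 ]
```

View pics/g3.png

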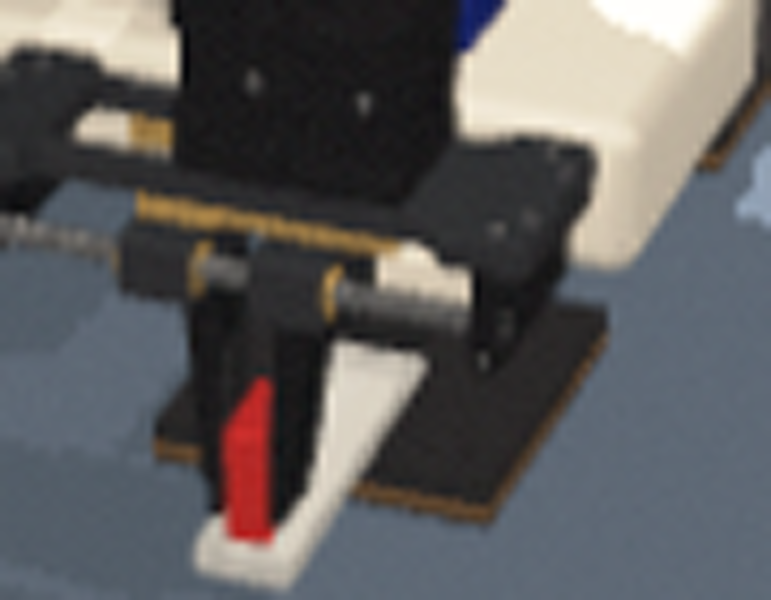

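```bash
python3 - <<'E'
from h import *
T=read_camera("top");S=read_camera("side")
tr=lambda p:np.round([(p[0]-290)*8.567,(p[1]-190)*8.571],0).tolist()
bl=(365+37/5,205+237/5)
for z in(0,5,10,12.5,15):
  X=atz(T,bl,15 if z==0 else z); X[2]=z; print(z,tr(proj(S,X)))
# vertical profile near the right pad corner, outer edge in side image
col=S["image"][240:256,343].astype(int); print(col.tolist())
# other static refs: mat corner check at z=3: 
for c in((338,73),(657,115)): print(proj(S,[*c,3]))
E
```

```text
0 [498.0, 522.0]
5 [497.0, 506.0]
10 [498.0, 493.0]
12.5 [499.0, 487.0]
15 [500.0, 480.0]
[[41, 39, 39], [39, 38, 36], [41, 38, 40], [43, 40, 41], [41, 37, 38], [41, 37, 39], [38, 38, 38], [39, 38, 39], [78, 60, 45], [93, 69, 47], [70, 59, 51], [81, 89, 100], [95, 104, 117], [95, 105, 118], [94, 105, 117], [95, 104, 118]]
[401.48260552 283.54371057]
[270.15826579 271.10180239]
```

```bash
python3 - <<'E'
from h import *
S=read_camera("side")
for z in(0,5,10,12.5,15): print(z,np.round(proj(S,[488,-157.7,z]),1))
g=S["image"][216:240,354:366].astype(int)
for r in range(24): print(216+r," ".join("%3d/%3d"%(g[r,c,0],g[r,c,2]) for c in range(12)))
E
```

```text
0 [361.7 229.8]
5 [361.8 228.2]
10 [361.9 226.6]
12.5 [361.9 225.9]
15 [362.  225.1]
216  40/ 41  41/ 37  83/ 71 187/156 212/177 214/180 213/178 209/175 203/169 199/166 192/158 182/155
217  40/ 40  40/ 37 119/100 213/176 213/176 213/176 212/177 208/174 204/171 199/166 190/158 167/145
218  35/ 34  47/ 44 128/108 213/178 212/177 211/176 211/176 206/172 195/163 199/166 192/160 122/128
219  27/ 27  45/ 40 119/101 195/163 198/168 201/169 206/172 200/168 194/162 187/157 147/138  95/118
220  26/ 24  35/ 35  98/ 93 147/131 162/141 170/147 185/153 181/152 170/147 145/133  98/117  93/115
221  25/ 23  33/ 35  78/ 89 105/118 115/121 118/124 129/127 128/127 120/125 105/119  94/117  94/116
222  27/ 27  51/ 61  89/109  93/116  95/117  95/119  94/118  94/117  95/118  95/118  96/119  94/118
223  38/ 44  76/ 93  95/117  93/117  97/120  96/118  95/117  94/117  93/115  96/119  93/117  93/116
224  48/ 55  72/ 87  85/106  88/107  95/118  95/118  94/117  96/118  95/118  94/117  94/117  96/119
225  44/ 44  55/ 60  59/ 69  60/ 69  67/ 80  73/ 87  74/ 88  95/117  94/118  94/118  94/117  95/118
226  44/ 40  42
[... 684 characters left out ...]

233  42/ 41  42/ 39  42/ 34  73/ 43  82/ 62  90/112  94/117  93/117  94/119  94/119  95/117  94/117
234  42/ 40  37/ 36  51/ 38  83/ 48  84/101  95/118  95/116  96/119  94/117  95/118  95/118  95/117
235  40/ 38  42/ 36  73/ 44  74/ 71  94/118  95/119  95/118  95/118  93/116  94/117  94/116  95/118
236  39/ 35  59/ 40  72/ 57  85/105  93/118  95/119  94/118  95/117  95/118  95/118  94/117  95/118
237  48/ 37  74/ 45  75/ 88  93/116  95/117  96/118  95/118  94/116  96/118  94/118  93/117  94/116
238  73/ 44  81/ 71  90/111  94/118  94/117  95/119  95/118  93/116  94/117  93/117  95/118  93/116
239  83/ 62  90/106  94/118  94/117  94/119  93/116  94/118  94/116  94/117  96/119  96/118  94/116
```

Emit:
move_arm([
  [[0,0,0.6],0,-1],
  [[0,0,0.6],0,-1],
  [[0,0,0.6],0,-1],
  [[-0.29,0.74,0],0,-1],
  [[-0.29,0.74,0],0,-1],
  [[-0.29,0.74,0],0,-1],
  [[-0.29,0.74,0],0,-1],
  [[-0.29,0.74,0],0,-1],
  [[-0.29,0.74,0],0,-1],
  [[-0.29,0.74,0],0,-1],
  [[-0.29,0.74,0],0,-1],
  [[-0.29,0.74,0],0,-1],
  [[-0.29,0.74,0],0,-1],
  [[0,0,-0.6],0,-1],
  [[0,0,-0.6],0,-1],
  [[0,0,-0.6],0,-1],
  [[0,0,0],0,-1],
  [[0,0,0],0,-1],
])

```text
t: 10.88
eef_pos: [470.0, 237.0, 216.9]
tcp_rot: [-3.14, 0.001, 1.495]
ft_force: [0.1, 0.4, 0.3]
opening: 0.149
grip_force: 30.0
```

Emit:
move_arm([
  [[0,0,-0.08],0,-1],
  [[0,0,-0.04],0,-1],
  [[0,0,0],0,-1],
])

```text
t: 11.13
eef_pos: [470.1, 237.0, 214.1]
tcp_rot: [3.141, -0.0, 1.495]
ft_force: [1.0, 0.0, -0.8]
opening: 0.149
grip_force: 30.0
```

Emit:
move_arm([
  [[0,0,-0.04],0,-1],
  [[0,0,0],0,-1],
])

```text
t: 11.3
eef_pos: [470.0, 237.0, 212.6]
tcp_rot: [3.141, -0.0, 1.495]
ft_force: [-1.2, -0.4, -0.4]
opening: 0.147
grip_force: 30.0
```

Emit:
move_arm([
  [[0,0,-0.04],0,-1],
  [[0,0,0],0,0],
  [[0,0,0],0,0],
  [[0,0,0],0,0],
  [[0,0,0.6],0,0],
  [[0,0,0.6],0,0],
  [[0,0,0.5],0,0],
  [[0.7,0.07,0],1,0],
  [[0.7,0.07,0],1,0],
  [[0.7,0.07,0],0.06,0],
  [[0.7,0.07,0],0,0],
  [[0.6,0.05,0],0,0],
  [[0,0,0],0,0],
  [[0,0,-0.5],0,0],
  [[0,0,-0.5],0,0],
  [[0,0,-0.5],0,0],
  [[0,0,-0.3],0,0],
  [[0,0,0],0,0],
  [[0,0,0],0,0],
])

```text
t: 12.88
eef_pos: [571.8, 247.0, 208.1]
tcp_rot: [-3.141, 0.0, 1.66]
ft_force: [0.6, -0.1, 0.1]
opening: 0.5
grip_force: 0.0
```

Emit:
move_arm([
  [[0,0,-0.1],0,0],
  [[0,0,0],0,-1],
  [[0,0,0],0,-1],
  [[0,0,0],0,-1],
  [[0,0,0],0,-1],
  [[0,0,0],0,-1],
  [[0,0,0],0,-1],
])

```text
t: 13.47
eef_pos: [572.0, 246.9, 205.3]
tcp_rot: [3.141, -0.0, 1.66]
ft_force: [0.3, -0.1, 1.9]
opening: 0.144
grip_force: 30.0
```

```bash
python3 - <<'E'
from h import *
s=env.state();print(s["t"],s["eef_pos"])
S=read_camera("side")
R=lambda im,w,h:cv2.resize(im,(w,h),interpolation=cv2.INTER_CUBIC)
cv2.imwrite("pics/g4.png",R(S["image"][240:340,230:400],800,470)[:,:,::-1])
E
```

```text
13.4667 [572.02586914 246.91131422 205.28292478]
```

View pics/g4.png

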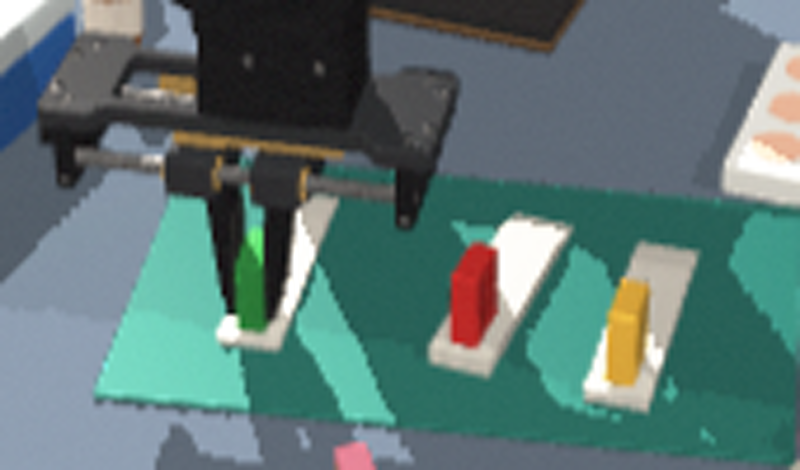

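Emit:
move_arm([
  [[0,0,0.5],0,-1],
  [[0,0,0.5],0,-1],
  [[0,0,0.5],0,-1],
  [[-0.05,-0.8,0],-1,-1],
  [[-0.05,-0.8,0],-1,-1],
  [[-0.05,-0.8,0],-0.08,-1],
  [[-0.05,-0.8,0],0,-1],
  [[-0.05,-0.8,0],0,-1],
  [[-0.05,-0.8,0],0,-1],
  [[-0.05,-0.8,0],0,-1],
  [[-0.05,-0.8,0],0,-1],
  [[-0.05,-0.8,0],0,-1],
  [[-0.08,-0.8,0],0,-1],
  [[0,0,-0.5],0,-1],
  [[0,0,-0.4],0,-1],
  [[0,0,0],0,-1],
  [[0,0,0],0,-1],
])

```text
t: 14.93
eef_pos: [556.1, 6.9, 222.9]
tcp_rot: [-3.14, -0.0, 1.493]
ft_force: [0.7, -0.5, -0.6]
opening: 0.145
grip_force: 30.0
```

Emit:
move_arm([
  [[0,0,-0.08],0,-1],
  [[0,0,-0.04],0,-1],
  [[0,0,0],0,-1],
  [[0,0,0],0,-1],
])

```text
t: 15.27
eef_pos: [556.1, 7.1, 219.9]
tcp_rot: [3.141, 0.0, 1.494]
ft_force: [-0.1, 0.6, -1.5]
opening: 0.143
grip_force: 30.0
```

Emit:
move_arm([
  [[0,0,-0.04],0,-1],
  [[0,0,0],0,-1],
  [[0,0,0],0,-1],
])

```text
t: 15.52
eef_pos: [556.1, 6.9, 218.4]
tcp_rot: [3.141, 0.0, 1.493]
ft_force: [0.2, 0.2, -1.0]
opening: 0.145
grip_force: 30.0
```

Emit:
move_arm([
  [[0,0,-0.03],0,-1],
  [[0,0,0],0,-1],
  [[0,0,0],0,-1],
])

```text
t: 15.77
eef_pos: [556.1, 6.9, 217.4]
tcp_rot: [3.142, -0.0, 1.493]
ft_force: [1.1, 0.1, -0.8]
opening: 0.146
grip_force: 30.0
```

Emit:
move_arm([
  [[0,0,-0.03],0,-1],
  [[0,0,0],0,-1],
  [[0,0,0],0,-1],
])

```text
t: 16.02
eef_pos: [556.1, 7.0, 216.8]
tcp_rot: [3.141, -0.0, 1.493]
ft_force: [-0.8, 0.9, 3.7]
opening: 0.147
grip_force: 30.0
```

Emit:
move_arm([
  [[0,0,-0.03],0,-1],
  [[0,0,0],0,-1],
  [[0,0,0],0,-1],
])

```text
t: 16.27
eef_pos: [556.1, 7.2, 216.1]
tcp_rot: [3.141, -0.0, 1.493]
ft_force: [-1.4, 3.7, 8.9]
opening: 0.145
grip_force: 30.0
```

Emit:
move_arm([
  [[0,0,0.03],0,-1],
  [[-0.01,-0.13,0],0,-1],
  [[-0.01,-0.13,0],0,-1],
  [[-0.01,-0.13,0],0,-1],
  [[-0.01,-0.13,0],0,-1],
  [[0,0,0],0,-1],
])

```text
t: 16.77
eef_pos: [554.9, -9.6, 216.5]
tcp_rot: [3.141, 0.0, 1.493]
ft_force: [-0.5, -1.8, 1.2]
opening: 0.147
grip_force: 30.0
```

Emit:
move_arm([
  [[-0.01,-0.13,0],0,-1],
  [[-0.01,-0.13,0],0,-1],
  [[0,0,0],0,-1],
])

```text
t: 17.02
eef_pos: [554.3, -17.0, 216.7]
tcp_rot: [3.141, -0.0, 1.493]
ft_force: [-0.6, 0.1, 3.8]
opening: 0.149
grip_force: 30.0
```

Emit:
move_arm([
  [[-0.01,-0.13,0],0,-1],
  [[0,0,0],0,-1],
])

```text
t: 17.18
eef_pos: [554.0, -20.6, 216.7]
tcp_rot: [3.141, -0.0, 1.493]
ft_force: [-0.7, 2.2, 4.8]
opening: 0.145
grip_force: 30.0
```

Emit:
move_arm([
  [[-0.01,-0.13,0],0,-1],
  [[0,0,0],0,-1],
])

```text
t: 17.35
eef_pos: [553.8, -24.3, 216.8]
tcp_rot: [3.141, -0.0, 1.493]
ft_force: [0.6, 3.0, 5.7]
opening: 0.145
grip_force: 30.0
```

Emit:
move_arm([
  [[-0.01,-0.1,0],0,-1],
  [[0,0,0],0,-1],
  [[0,0,0],0,0],
  [[0,0,0],0,0],
  [[0,0,0],0,0],
])

```text
t: 17.77
eef_pos: [553.3, -27.5, 216.3]
tcp_rot: [-3.141, 0.0, 1.493]
ft_force: [-0.5, -0.6, -0.1]
opening: 0.301
grip_force: 0.0
```

```bash
python3 - <<'E'
from h import *
s=env.state();print(s["t"],s["eef_pos"],s["ft_force"])
S=read_camera("side")
cv2.imwrite("pics/g5.png",cv2.resize(S["image"][150:260,270:400],(709,600),interpolation=cv2.INTER_CUBIC)[:,:,::-1])
E
```

```text
17.7667 [553.29924097 -27.46043613 216.29357725] [-0.51756087 -0.59255414 -0.1249677 ]
```

View pics/g5.png

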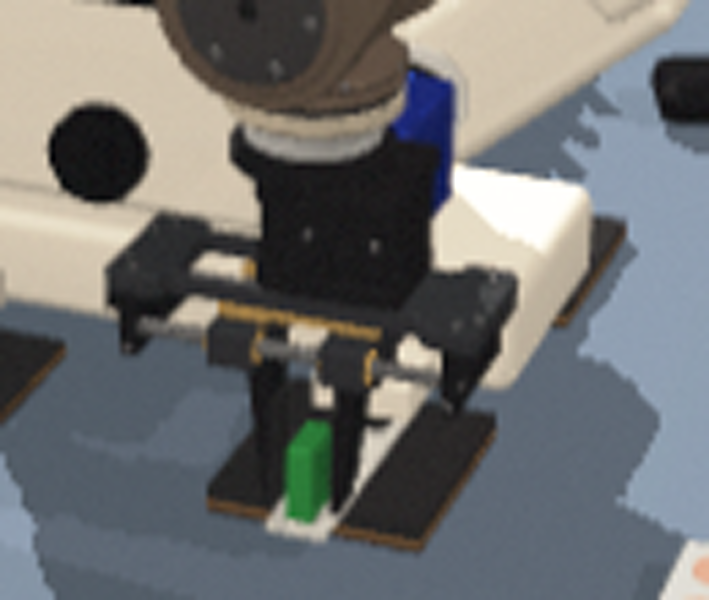

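```bash
python3 - <<'E'
from h import *
S=read_camera("side");k=709/130
f=lambda x,y:(270+x/k,150+y/k)
for n,q,z in(("rl",(268,528),15),("rr",(325,540),15),("padL z5",(208,505),5),("padR z5",(420,541),5),("padR z0",(420,551),0),("griptop rear",(303,455),59)):
    X=atz(S,f(*q),z);d=(X[:2]-[546,-125])@[.0767,.997];l=(X[:2]-[546,-125])@[.997,-.0767];print(n,np.round(X,1),"d",round(d,1),"lat",round(l,1))
g=S["image"][238:254,318:334]
for r in range(16): print(238+r," ".join("%3d"%v for v in g[r,:,0]))
E
```

```text
rl [568.8 -11.6  15. ] d 114.8 lat 14.1
rr [539.9  -9.1  15. ] d 115.1 lat -15.0
padL z5 [607.6 -39.3   5. ] d 90.2 lat 54.8
padR z5 [500.2 -37.3   5. ] d 83.9 lat -52.4
padR z0 [499.8 -36.3   0. ] d 84.9 lat -52.8
griptop rear [551.6 -10.1  59. ] d 114.9 lat -3.2
238  25  38  34  35  38  43  44  42  42  33  31  31  39  80  29  27
239  27  39  34  37  39  43  43  41  42  35  35  30  38  76  25  22
240  31  37  36  41  63  44  44  45  39  36  30  36  67  74  25  25
241  29  37  44  94  98  43  44  43  43  32  34  49 124  72  28  20
242  38  41  80 164 110  44  46  43  41  32  40  99 167  68  26  25
243  74  71 136 184 109  44  41  42  43  40  73 165 179  69  31  55
244  93 133 176 184 109  45  45  43  45  54 129 185 182 119  55  51
245  99 178 188 186 165 174 121  99  65  99 172 186 201 160  48  38
246 112 188 187 185 189 206 188 180 175 181 199 199 188 144  78  78
247  98 135 145 146 174 183 195 195 195 200 203 195 134  91  92  92
248  83  82  94  97 121 125 137 146 148 177 178 169  96  72  83  70
249  84  83  83  84  83  81  83  94  97 128 127 121  94  88  90  83
250  82  83  83  85  83  83  84  84  91  95  93  96  95  94  94  92
251  90  83  83  82  84  82  83  91  94  94  94  94  93  94  96  95
252  93  90  88  89  88  90  90  93  93  95  94  94  94  95  96  94
253  94  93  96  93  94  97  94  94  95  93  94  96  95  94  94  93
```

Emit:
move_arm([
  [[0,0,0],0,0],
  [[0,0,0],0,0],
  [[0.02,0.3,0],0,0],
  [[0.03,0.4,0],0,0],
  [[0.04,0.5,0],0,0],
  [[0,0,-0.2],0,-1],
  [[0,0,-0.16],0,-1],
  [[0,0,0],0,-1],
  [[0,0,0],0,-1],
  [[0,0,0],0,-1],
  [[0,0,0],0,-1],
])

```text
t: 18.78
eef_pos: [556.1, 8.4, 205.8]
tcp_rot: [3.141, 0.0, 1.493]
ft_force: [-0.6, -0.3, 0.3]
opening: 0.134
grip_force: 0.0
```

Emit:
move_arm([
  [[0,0,0],0,-1],
  [[0,0,0],0,-1],
  [[-0.01,-0.12,0],0,-1],
  [[-0.01,-0.12,0],0,-1],
  [[-0.01,-0.12,0],0,-1],
  [[-0.01,-0.12,0],0,-1],
  [[0,0,0],0,-1],
])

```text
t: 19.37
eef_pos: [554.8, -6.3, 205.7]
tcp_rot: [3.142, -0.0, 1.493]
ft_force: [-0.5, -0.3, 0.8]
opening: 0.006
grip_force: 0.2
```

Emit:
move_arm([
  [[-0.01,-0.12,0],0,-1],
  [[-0.01,-0.12,0],0,-1],
  [[0,0,0],0,-1],
])

```text
t: 19.62
eef_pos: [554.2, -13.4, 205.7]
tcp_rot: [3.142, 0.0, 1.493]
ft_force: [0.3, 1.8, 0.5]
opening: 0.007
grip_force: 0.6
```

Emit:
move_arm([
  [[-0.01,-0.1,0],0,-1],
  [[-0.01,-0.1,0],0,-1],
  [[0,0,0],0,-1],
])

```text
t: 19.87
eef_pos: [553.7, -19.3, 205.7]
tcp_rot: [3.141, 0.0, 1.493]
ft_force: [-0.9, 1.5, 1.0]
opening: 0.007
grip_force: 0.9
```

Emit:
move_arm([
  [[-0.01,-0.1,0],0,-1],
  [[-0.01,-0.05,0],0,-1],
  [[0,0,0],0,-1],
])

```text
t: 20.12
eef_pos: [553.0, -23.7, 205.7]
tcp_rot: [3.141, 0.0, 1.493]
ft_force: [0.9, 2.0, 0.6]
opening: 0.003
grip_force: 1.1
```

Emit:
move_arm([
  [[0,-0.1,0],0,-1],
  [[0,0,0],0,-1],
])

```text
t: 20.28
eef_pos: [553.1, -26.7, 205.7]
tcp_rot: [3.142, 0.0, 1.493]
ft_force: [0.0, 2.2, 0.8]
opening: 0.005
grip_force: 1.3
```

```bash
python3 - <<'E'
from h import *
s=env.state();print(s["t"],s["eef_pos"],s["ft_force"])
S=read_camera("side")
cv2.imwrite("pics/g6.png",cv2.resize(S["image"][190:260,290:380],(771,600),interpolation=cv2.INTER_CUBIC)[:,:,::-1])
g=S["image"][232:254,312:336]
for r in range(22): print(232+r," ".join("%3d"%v for v in g[r,:,0]))
E
```

```text
20.2833 [553.07691368 -26.70437916 205.70854455] [0.04260395 2.21822287 0.84651941]
232  75  51  39  42  40  39  42  44  41  34  23  24  32  34  26  23  25  22  23  26  27  37  96 215
233  56  39  38  38  37  38  38  39  40  33  25  27  32  34  24  24  25  17  24  25  28  37  99 213
234  43  39  37  39  40  38  37  37  36  35  26  24  31  37  24  28  23  25  24  29  30  35  98 214
235  38  38  38  39  35  37  35  38  36  35  25  28  31  38  26  24  27  19  21  30  31  45 121 213
236  34  37  35  35  36  37  39  38  39  36  26  29  31  36  27  25  21  20  25  34  32  80 188 213
237  35  38  37  40  39  37  36  35  35  36  26  25  31  37  26  23  22  22  25  35  49 134 212 212
238  40  36  38  35  36  36  38  38  40  38  29  26  33  35  29  25  19  21  26  41 103 193 211 211
239  35  39  39  39  38  39  37  39  36  37  28  25  28  37  24  27  21  24  33  79 182 208 209 194
240  39  37  39  37  35  40  39  37  39  36  30  26  31  41  25  24  20  40 125 177 208 208 199 142
241  40  41  37  38  36  36  36  38  40  34  31  23  32  39  26  23  23  74 176 207 208 206 158  71
242  89  75  63 
[... 483 characters left out ...]

247  81  82  84  84  83  84  83  84  82  78  80  80  81  78  68  76  67  76  79  81  90  94  95  93
248  82  82  84  83  82  84  84  82  83  80  83  95  95  94  88  89  80  82  81  73  81  68  79  82
249  85  84  83  82  82  83  83  84  83  84  91  94  92  93  92  94  94  95  95  90  88  80  81  81
250  82  83  82  84  83  83  83  82  89  91  92  93  96  94  93  92  96  94  94  92  95  95  94  94
251  82  82  83  84  83  84  84  82  95  93  93  96  96  94  93  94  94  94  94  94  94  94  95  94
252  91  90  90  83  82  84  84  89  94  93  93  93  96  91  95  94  93  93  96  93  94  93  94  94
253  95  94  93  90  88  89  91  96  93  94  95  94  94  93  94  93  94  94  93  95  94  95  94  94
```

View pics/g6.png

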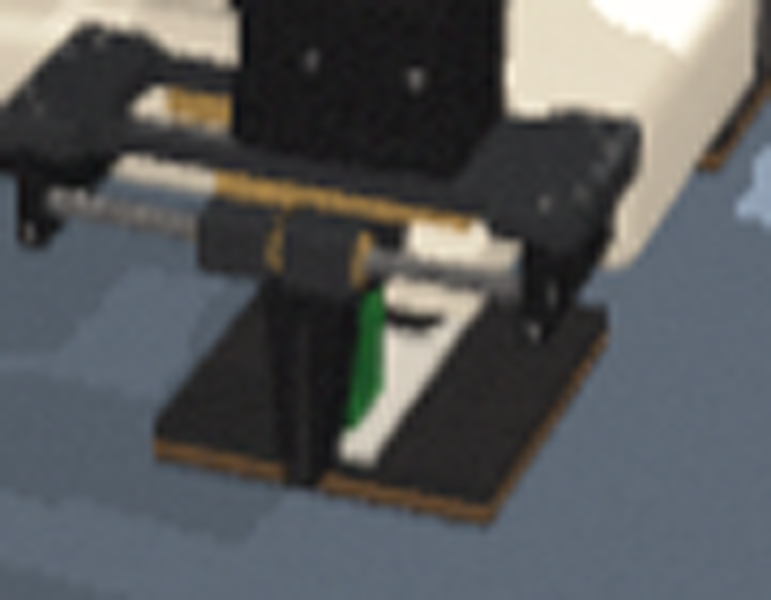

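```bash
python3 - <<'E'
from h import *
S=read_camera("side")
for q in((329.5,249.3),(333.7,244.0),(333.3,243.6)):
    X=atz(S,q,15);v=X[:2]-[546,-125];print(np.round(X,1),"d",round(v@[.0767,.997],1),"lat",round(v@[.997,-.0767],1))
print(np.round(proj(S,[546+.0767*85-15*.997,-125+.997*85+15*.0767,15]),1))
E
```

```text
[539.7  -7.7  15. ] d 116.5 lat -15.2
[536.3 -36.4  15. ] d 87.6 lat -16.4
[537.9 -38.1  15. ] d 86.1 lat -14.8
[333.5 243.4]
```

Emit:
move_arm([
  [[0,-0.04,0],0,-1],
  [[0,-0.04,0],0,-1],
  [[0,0,0],0,-1],
])

```text
t: 20.63
eef_pos: [553.1, -28.9, 205.7]
tcp_rot: [3.141, -0.0, 1.493]
ft_force: [0.5, 3.6, 0.5]
opening: 0.002
grip_force: 1.8
```

Emit:
move_arm([
  [[0.02,0.3,0],0,-1],
  [[0.04,0.6,0],0,-1],
  [[0.07,0.9,0],0,-1],
  [[0.07,0.9,0.3],0,-1],
  [[0,0.9,0.9],0,-1],
  [[0,0.9,0.9],0,-1],
  [[0,0.9,0.9],0,-1],
  [[0,0.9,0.9],0,-1],
  [[0,0,0],0,-1],
])

```text
t: 21.38
eef_pos: [559.2, 164.3, 327.6]
tcp_rot: [3.134, -0.002, 1.496]
ft_force: [0.4, 0.8, 0.8]
opening: 0.002
grip_force: 0.0
```

```bash
python3 - <<'E'
from h import *
s=env.state();print(s["t"],s["eef_pos"],s["ft_force"])
S=read_camera("side")
W=np.concatenate([cv2.resize(S["image"][190:260,290:360],(400,400),interpolation=cv2.INTER_CUBIC),cv2.resize(S["image"][255:345,240:410],(400,400),interpolation=cv2.INTER_CUBIC)],1)
cv2.imwrite("pics/g7.png",W[:,:,::-1])
E
```

```text
21.3833 [559.18733048 164.28616812 327.61881819] [0.38007428 0.76169113 0.75643642]
```

View pics/g7.png

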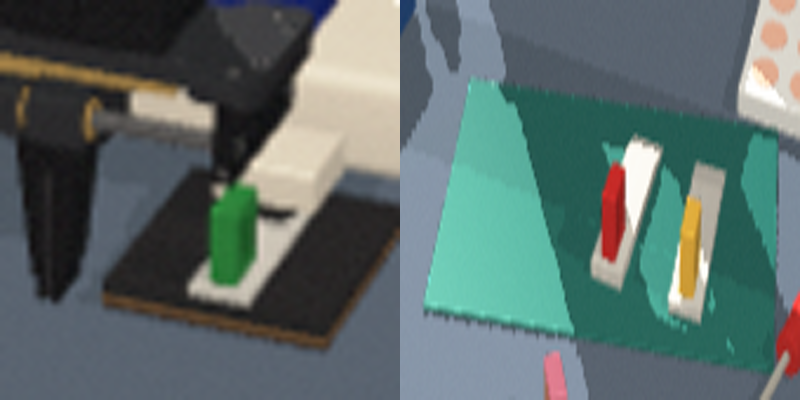

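```bash
python3 -c "
from cell import env
print(env.job_done())"
```

```text
the job is handed in; nothing more can be done
None
```

I handed the job in with the green 4 mm blade flat on the pad under the loose foot. It dragged 2 to 3.6 N, and the pad felt about 15 mm thick, a 3.2 mm gap. The foot should sit about 15 mm ahead of the blade's origin, worked out from camera and contact readings. Red was lifted, not inserted, and put back flat on the mat; yellow was not touched. I felt no bump on the microscope, and the hand-in call gave no verdict.

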